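Pack out a clamping jig until its jaw bites, and hold the clamp

ROBOT

A 6-joint arm with a two-finger parallel gripper is mounted at the origin on a cart in front of the work surface, level with it; the furniture and walls round the work are solid. World frame = base frame: x ahead of the robot, y to its left, z up, the work surface at z = 0. Lengths are in mm, angles in rad, forces in N, time in s.
With the tool pointing down it reaches from about 350 to 775 mm from the base axis. Payload 7.3 kg.
Tool frame: the origin (TCP) lies on the centre line of the jaws, within the pads' length; the fingertips stand env.tip_reach ahead of it and the grasp point (between the pads) lies 6 mm ahead of it (env.tip_reach is the distance from the TCP to the fingertips, in mm); z points along the fingers, y is the direction in which the jaws open and shut (so a half turn about z gives the same grasp; the last joint's range is limited). The gripper opens to 92 mm and grips with 3 to 60 N. Pads are 19 mm wide; open, the fingers measure 130 mm over their backs; the gripper's body (75 mm by 190 mm) begins 47 mm behind the grasp point.
Start: joints at [-1.249, 0.342, 1.524, -0, 1.275, -0.146], TCP at [236.759, -468.604, 228.441] pointing down, gripper open.
Joint ranges: [-2.53, 2.53], [-0.77, 2.02], [0.04, 2.7], [-1, 4.14], [0.28, 2.66], [-3.11, 3.11]. Speed limits (rad/s): [2.57, 2.57, 3.14, 3.14, 3.14, 3.14].

INTERFACE

Orientations are given as a unit quaternion [w, x, y, z].
In Python, from bench import env, eyes gives the robot as it stands.
- The arm moves only by the tool send_rows, never from a script. Its argument "rows" is a list that holds one entry, the list of rows, each a list of 6 numbers: the shift along the tool's x, y, z each as a share of 0.02 m, from -1 to 1, then the turn, a rotation vector about the tool's x, y, z each as a share of 8 degrees, from -1 to 1. A call has 1 to 20 rows; each row shifts and turns the commanded pose from where the row before left it, along the tool's axes as they then stand; what a row does not reach is not made up. A row lasts 1/8 s, in which the tool goes at most 62.5 mm and 10.7 degrees, less where a joint would pass 70% of its speed; a pose out of reach is approached as far as the arm can. A call with a number of a shift or a turn outside -1 to 1 is refused whole. A call with a gripper value outside its range is refused whole. "gripper" is the closure, from -1 (fully open) to 1 (shut), set as the call begins (left out, the last holds). The fingers move at their own pace and stop on an object; the grip force is fixed at half the most. Time passes only in rows, so rows that do not move let the fingers close. It gives the time, the measured TCP pose, the force and the opening at its end, in the units of the state.
- env.get_state(): the state, without advancing time (a new reading comes with each control period).
- eyes.read_camera(name): name is "side" or "top"; returns the picture (384x512x3 uint8, red, green, blue); there is no depth.
- eyes.camera_model(name): a dict with "intrinsics" (3x3 intrinsics, pixels), "distortion" ([k1, k2, p1, p2, k3] as OpenCV has them; the pictures are not rectified), "position" and "orientation" of the camera in the world. Camera axes: x right, y up, looking along -z (the intrinsics and any distortion apply to the point x, -y, -z); pixel columns grow to the right and rows downward; lengths in mm; the calibration is good to about 2 mm. A picture is of the moment at which its call begins. camera_model takes no time and is no camera call.
- env.hand_in(): hands the job in, once; it reports no verdict.
The state is a dict: "time_s": time; "joints": joint angles; "joint_vel": joint speeds; "effort": joint torques, N m; "tcp_pos": TCP position; "eef_rot": TCP orientation; "contact_force": force on the tool from outside, world axes, zero at the start; "ft_torque": the same for the moment, N m; "finger_gap": finger opening in mm.
Only numpy, scipy, OpenCV 4.12 (cv2) and the standard library are available. Lean on these libraries where they do the work, as an engineer would, in place of code of your own. Each camera call takes 0.05 s, during which the arm holds its last target. There are 200 camera calls.

TASK

The hand-pushed blue jaw of the clamping jig runs out of travel before it can press the black heat sink against the steel anvil. Stand brass packers upright in the gap between the jaw's orange sprung pad and the heat sink, as many as it takes (go by feel) until pushing the jaw squeezes the stack and sinks the pad about half way (6 mm) into the jaw. Finish while still holding the jaw pushed like that, with the unused packers left on the bench clear of the jig; keep the heat sink square in its place, do not crush it, and leave the other things on the bench alone.

Things in the scene. Friction and masses are not known exactly. Their poses are not given: they have to be found in the camera images.
- jig: clamping jig: aluminium bed 210 x 84 x 12 mm with two dark lips (4 mm high, inner faces 43 mm apart) along it, fixed to the bench. Origin: on its underside, on the middle line, z up; the bed's top is 12 mm above it. x runs along the jig from the jaw to the anvil (the way the jaw is pushed), y across; along x come the jaw, the gap, the heat sink, the anvil. It stands somewhere else and turned a little in every run
- fin_back (a point): middle of the back face of the blue upright fin on the jaw: push here along the jig's +x, or pinch the fin from above. The fin is 12 mm thick (x), 36 mm wide (y) and ends 70 mm above the jig's underside; in front of it the blue housing rises to 39 mm above the jig's underside. This point lies 50 mm above the jig's underside and moves with the jaw; the orange pad's face is 58 mm ahead of it (pad not pressed)
- pad_face (a point): middle of the face of the orange pad (8 x 36 x 22 mm) that looks along +x into the gap; with the jaw at rest it is at x = -20 mm in the jig's frame, 26 mm above the jig's underside
- jaw (a joint): slide of the jaw along the jig's +x, in m: 0 back (at rest), 0.030 at its hard stop. A weak spring (1.5 N at 0, 3 N at the stop) brings it back when let go
- pad (a joint): how far the orange pad is pressed into the jaw, in m: 0 out, 0.012 bottomed. Its spring takes about 2 N at the start, 7 N at 0.006 and 12.6 N at 0.012; it is pressed only when the jaw squeezes the stack against the anvil
- anvil: steel end block of the jig, 22 mm (x) x 48 x 34 mm high, fixed on the bed; origin in the middle of its underside, on the bed's top; axes as the jig's. Its face 11 mm on the jaw's side bears the heat sink. Where along the bed it is set differs in every run: with the jaw at its stop, 1 to 21 mm still remain between pad and heat sink when the gap is empty
- heat_sink_center (a point): centre of the black finned heat sink, 30 mm (x) x 40 x 22 mm high, loose on the bed, standing against the anvil
- packer_a_center (a point): centre of one of three equal brass packers, a plate 14 mm thick (its x) x 40 mm wide (its y) x 42 mm high (z), about 200 g, loose, standing on edge on the bench to the right of the jig (z of this point 21 mm). Grip it across the 40 mm width in its upper half, so that the fingers clear the lips of the bed
- packer_b_center (a point): centre of one of three equal brass packers, a plate 14 mm thick (its x) x 40 mm wide (its y) x 42 mm high (z), about 200 g, loose, standing on edge on the bench to the right of the jig (z of this point 21 mm). Grip it across the 40 mm width in its upper half, so that the fingers clear the lips of the bed
- packer_c_center (a point): centre of one of three equal brass packers, a plate 14 mm thick (its x) x 40 mm wide (its y) x 42 mm high (z), about 200 g, loose, standing on edge on the bench to the right of the jig (z of this point 21 mm). Grip it across the 40 mm width in its upper half, so that the fingers clear the lips of the bed
- masking_tape: roll of tan masking tape, 101 mm across, 25 mm high: leave alone
- screwdriver: green screwdriver, 204 mm long, lying: leave alone
- silver_knob: silver knob, 28 mm across, 20 mm high: leave alone
- capacitor: black capacitor standing, 26 mm across, 35 mm high: leave alone
- sanding_block: brown sanding block 45 x 70 x 28 mm: leave alone
- click_pen: green pen, 145 mm long, lying near the bench's front edge: leave alone

How it is judged:
By the outcome, as a careful person would: the job done as asked, in the order asked, and still so for the second after the job is handed in, while the arm keeps its last pose, push and grip.
It also fails if it takes over 72 s, if anything falls off the work surface, if the arm or the gripper's body presses on something with over 40 N, if the wrist force passes 120 N, or if a joint passes its speed limit or range.

## Working session

There is one attempt and no reset: what is moved stays moved. The work goes in short steps, Python scripts to look and compute and a tool call to move; the robot and the scene stay as the last step left them, time stands still between calls to the robot, and variables do not carry over. Pictures are saved under pics/ and viewed, about 8 in all and at most 12, crops included, and the job is handed in when it is done.

Besides the shell and the picture viewer there is one more tool, called after "Request:" in YAML: its name, and indented under it one key for each argument. send_rows: Moves the arm, as the interface text tells. Shift numbers are shares of 0.02 m and turn numbers shares of 8 degrees, none past 1 either way. Its arguments: {"type":"object","properties":{"rows":{"type":"array"},"gripper":{"type":"number"}},"required":["rows"]}

```bash
ls; mkdir -p pics; python3 - <<'E'
from bench import env, eyes
import cv2,numpy as np
print(env.get_state(), env.tip_reach)
for n in("side","top"):
    print(eyes.camera_model(n))
    im=eyes.read_camera(n); cv2.imwrite(f"pics/{n}0.png",cv2.cvtColor(im,cv2.COLOR_RGB2BGR))
a=cv2.imread("pics/top0.png");cv2.imwrite("pics/top0b.png",cv2.resize(a,(800,600),interpolation=cv2.INTER_CUBIC))
a=cv2.imread("pics/side0.png");cv2.imwrite("pics/side0b.png",cv2.resize(a,(800,600),interpolation=cv2.INTER_CUBIC))
E
```

```text
pics
{'time_s': 0.0, 'joints': array([-1.24902702e+00,  3.42689536e-01,  1.52503116e+00,  1.05321379e-06,
        1.27544969e+00, -1.46005169e-01]), 'joint_vel': array([ 5.51746397e-04, -1.87535992e-03, -1.23914526e-04, -7.53383485e-05,
       -1.14863656e-03, -1.54519447e-04]), 'effort': array([-1.14687671e-03, -4.31246567e+01, -2.44225305e+01,  7.17203692e-02,
        5.59252349e-02, -1.25113656e-04]), 'tcp_pos': array([ 236.60403392, -468.18231191,  227.75727675]), 'eef_rot': array([-7.85867399e-04,  9.72772571e-01,  2.31760441e-01, -6.87363652e-05]), 'contact_force': array([-0.21585139,  0.41991431,  0.51103383]), 'ft_torque': array([-0.03109047, -0.04588899, -0.01220409]), 'finger_gap': 91.88988873066049} 25.0
{'intrinsics': array([[379.67143873,   0.        , 258.53942163],
       [  0.        , 379.67143873, 192.59025489],
       [  0.        ,   0.        ,   1.        ]]), 'distortion': array([-0.00611476,  0.        ,  0.        ,  0.        ,  0.        ]), 'position': array([ 348.13298717, -473.37145497,  722.74512674]), 'orientation': array([ 0.90374574,  0.39923328, -0.06542415, -0.13991463])}
{'intrinsics': array([[386.70071483,   0.        , 257.60309557],
       [  0.        , 386.70071483, 190.81388953],
       [  0.        ,   0.        ,   1.        ]]), 'distortion': array([-0.13080296,  0.        ,  0.        ,  0.        ,  0.        ]), 'position': array([ 417.20491935,  194.81155518, 1012.93071317]), 'orientation': array([-0.69930975, -0.04560599,  0.04680095,  0.71182557])}
```

View pics/top0b.png

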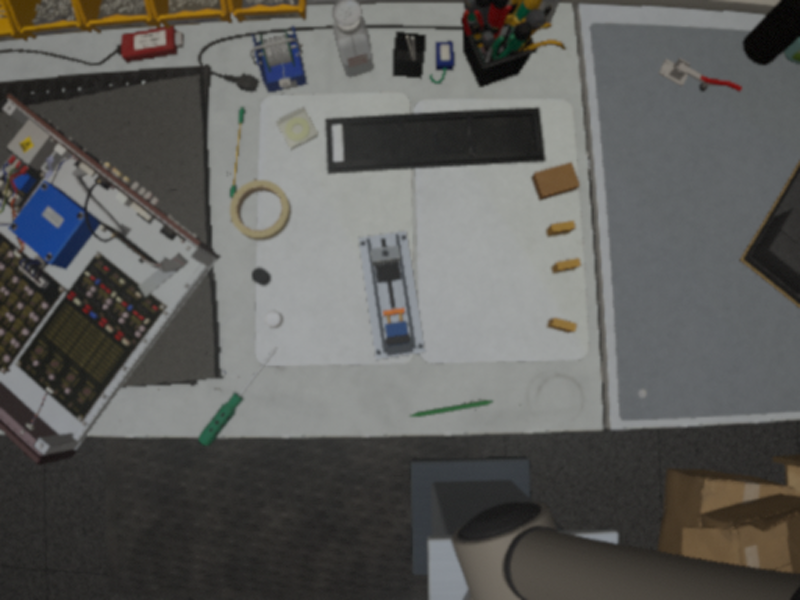

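View pics/side0b.png

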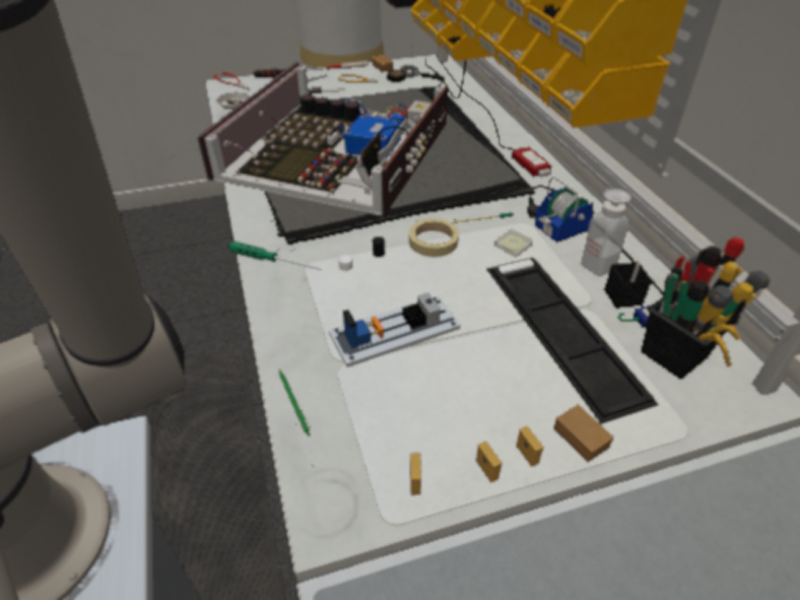

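```bash
cat > h.py <<'E'
import numpy as np, cv2
from scipy.spatial.transform import Rotation as R
from bench import env, eyes
def grab(n,tag):
    im=cv2.cvtColor(eyes.read_camera(n),cv2.COLOR_RGB2BGR); cv2.imwrite(f"pics/{n}{tag}.png",im); return im
def rot(n):
    q=eyes.camera_model(n)["orientation"]; return R.from_quat([*q[1:],q[0]]).as_matrix()
def cast(n,px,z):
    m=eyes.camera_model(n)
    u=cv2.undistortPoints(np.float64(px).reshape(-1,1,2),m["intrinsics"],m["distortion"])[:,0]
    d=np.c_[u[:,0],-u[:,1],-np.ones(len(u))]@rot(n).T
    p=m["position"]; return p+d*((z-p[2])/d[:,2])[:,None]
def proj(n,P):
    m=eyes.camera_model(n); M=rot(n); c=(np.float64(P).reshape(-1,3)-m["position"])@M
    c=c*[1,-1,-1]
    return cv2.projectPoints(c,np.zeros(3),np.zeros(3),m["intrinsics"],m["distortion"])[0][:,0]
def crop(im,x0,y0,w,h,s,fn):
    c=cv2.resize(im[y0:y0+h,x0:x0+w],None,fx=s,fy=s,interpolation=cv2.INTER_CUBIC)
    for k in range(0,w,10): cv2.putText(c,str(x0+k),(k*s,8),0,.3,(0,0,255),1); cv2.line(c,(k*s,9),(k*s,13),(0,0,255),1)
    for k in range(0,h,10): cv2.putText(c,str(y0+k),(0,k*s+4),0,.3,(0,0,255),1)
    cv2.imwrite(fn,c)
    return c
E
python3 - <<'E'
from h import *
t=cv2.imread("pics/top0.png");s=cv2.imread("pics/side0.png")
a=crop(t,225,145,50,88,6,"pics/a.png");b=crop(s,205,180,95,55,5,"pics/b.png")
c=crop(t,340,135,40,80,3,"pics/c.png");d=crop(s,250,255,110,65,4,"pics/d.png")
o=np.zeros((560,800,3),np.uint8)
o[:a.shape[0],:300]=a;o[:b.shape[0],310:310+b.shape[1]]=b;o[280:280+c.shape[0],310:430]=c;o[280:280+d.shape[0],440:][:, :360]=d[:,:360]
cv2.imwrite("pics/mosaic.png",o)
for n,im in(("top",t),("side",s)):
    hsv=cv2.cvtColor(im,cv2.COLOR_BGR2HSV)
    for nm,lo,hi in(("brass",(14,110,80),(26,255,255)),("orange",(5,140,120),(15,255,255)),("blue",(95,90,30),(125,255,255))):
        k,l,st,ce=cv2.connectedComponentsWithStats(cv2.inRange(hsv,lo,hi))
        for i in range(1,k):
            x,y,w,h,A=st[i]
            if A>12 and ((n=="top" and 225<x<380 and 100<y<235) or (n=="side" and 180<x<400 and 180<y<330)):
                pts=np.argwhere(l==i)[:,::-1].astype(np.float32); print(n,nm,A,ce[i].round(1),cv2.minAreaRect(pts))
E
```

```text
top brass 386 [355.5 115.2] ((355.5636901855469, 115.21656036376953), (15.632014274597168, 25.33853530883789), 73.61045837402344)
top brass 86 [358.5 145.5] ((358.4647216796875, 145.34117126464844), (5.64019250869751, 16.161319732666016), 77.47119140625)
top brass 77 [362.2 169.4] ((361.9807434082031, 169.4038543701172), (4.706787109375, 16.669872283935547), 78.69007110595703)
top brass 81 [359.7 207.7] ((359.5882568359375, 207.64706420898438), (15.522278785705566, 5.3357834815979), 14.03624439239502)
top orange 24 [252.  199.2] ((251.54617309570312, 199.3692626953125), (2.3566598892211914, 11.163125038146973), 82.87498474121094)
top blue 99 [253.3 210.6] ((253.2000274658203, 210.6000213623047), (7.938222408294678, 12.403472900390625), 82.87498474121094)
side brass 30 [240.4 208. ] ((240.25611877441406, 208.19512939453125), (8.1210355758667, 5.15373420715332), 51.34019470214844)
side brass 653 [372.5 276.2] ((372.7500305175781, 275.7499694824219), (34.64823913574219, 21.213205337524414), 45.0)
side brass 221 [338.5 285.1] ((338.3000183105469, 284.8999938964844), (22.200000762939453, 12.20000171661377), 53.13010025024414)
side brass 217 [312.4 295. ] ((312.5, 295.0), (23.297409057617188, 11.371355056762695), 56.3099365234375)
side brass 135 [265.5 302.3] ((265.5, 302.5), (25.0, 5.0), 90.0)
side orange 32 [241.1 207.6] ((240.84483337402344, 207.362060546875), (9.47046184539795, 3.899602174758911), 68.19859313964844)
side blue 212 [228.1 213.1] ((227.4000244140625, 211.30003356933594), (18.782970428466797, 14.758047103881836), 63.43495178222656)
```

View pics/mosaic.png

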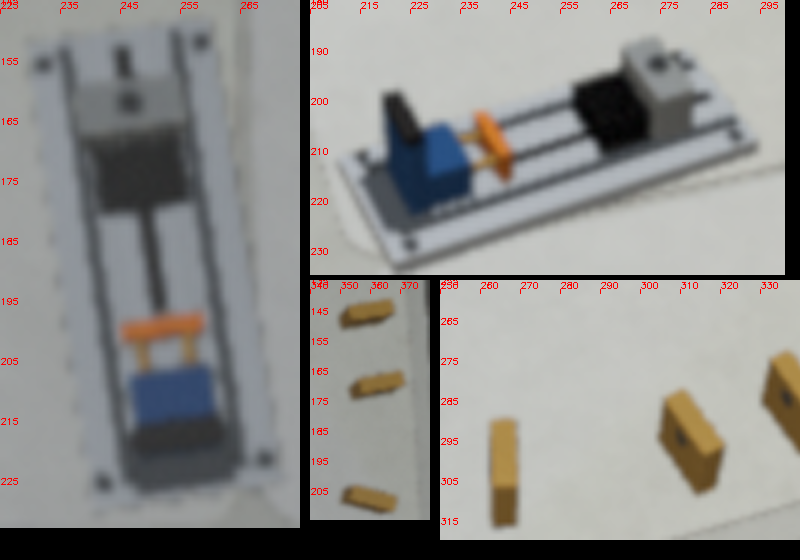

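```bash
python3 - <<'E'
from h import *
P=cast("top",[(232,155.8),(258.5,152),(269.2,221.7),(242.2,225.3)],12)
print(P.round(1)); print("c",P.mean(0)); ax=(P[0]+P[1]-P[2]-P[3])[:2]; print("len",np.hypot(*ax)/2,"yaw",np.degrees(np.arctan2(ax[1],ax[0])))
w=P[0]-P[1]+P[3]-P[2];print("yaw from width",np.degrees(np.arctan2(-w[0],w[1])),np.hypot(*w[:2])/2)
# same holes from side view (b crop scale5, x=205+(px-310)/5,y=180+py/5)
f=lambda x,y:(205+(x-310)/5,180+y/5)
Q=cast("side",[f(735,134),f(410,244),f(687,61),f(363,156)],12);print(Q.round(1),Q.mean(0))
for n,hi in(("top",None),("side",None)):
    im=cv2.imread(f"pics/{n}0.png"); hsv=cv2.cvtColor(im,cv2.COLOR_BGR2HSV)
    S=8; big=cv2.resize(hsv,None,fx=S,fy=S,interpolation=cv2.INTER_LINEAR)
    for vmin in(90,110,130,145):
      k,l,st,ce=cv2.connectedComponentsWithStats(cv2.inRange(big,(13,110,vmin),(27,255,255)))
      for i in range(1,k):
        x,y,ww,hh,A=st[i]
        if 25*64<A<300*64 and ((n=="top" and 340*S<x<380*S and 130*S<y<225*S) or (n=="side" and 255*S<x<400*S and 180*S<y<330*S)):
            pts=np.argwhere(l==i)[:,::-1].astype(np.float32)
            px=(cv2.boxPoints(cv2.minAreaRect(pts))+.5)/S-.5
            p=cast(n,px,42); c=cast(n,(ce[i]+.5)/S-.5,42)[0]
            e=[p[1]-p[0],p[2]-p[1]]; L=[np.hypot(*q[:2]) for q in e]; q=e[int(np.argmax(L))]
            print(n,vmin,A//64,c[:2].round(1),np.sort(L).round(1),"ydir deg",(np.degrees(np.arctan2(q[1],q[0]))%180).round(1))
E
```

```text
[[643.5 258.   12. ]
 [652.5 187.7  12. ]
 [467.8 163.4  12. ]
 [459.7 233.3  12. ]]
c [555.85273174 210.61654337  12.        ]
len 185.88495352393423 yaw 7.579257405379741
yaw from width 6.940654914389132 70.63977324116742
[[654.2 190.8  12. ]
 [469.2 165.9  12. ]
 [649.8 253.1  12. ]
 [460.7 234.   12. ]] [558.48135979 210.96784349  12.        ]
top 90 76 [659.7 -73.4] [15.1 44.9] ydir deg 99.4
top 90 73 [595.9 -78.3] [13.1 44.6] ydir deg 100.2
top 90 76 [497.1 -66.7] [14.  41.4] ydir deg 74.9
top 110 59 [661.2 -75.9] [12.9 39.2] ydir deg 98.3
top 110 62 [596.8 -80.7] [12.9 39.2] ydir deg 101.0
top 110 64 [497.5 -68.3] [12.5 38.6] ydir deg 73.0
top 130 44 [662.6 -77. ] [ 9.9 36.7] ydir deg 98.1
top 130 45 [598.4 -82.4] [10.7 36.6] ydir deg 98.6
top 130 49 [498.2 -70.1] [10.9 37. ] ydir deg 71.6
side 90 214 [653.5 -87.9] [31. 51.] ydir deg 96.9
side 90 210 [591.2 -93.2] [27.4 52.5] ydir deg 97.7
side 90 129 [493.5 -80.7] [11.4 57.9] ydir deg 71.1
side 110 101 [659.6 -79.4] [33.4 34.8] ydir deg 138.1
side 110 111 [595.  -86.1] [27.4 52.5] ydir deg 97.7
side 110 102 [495.1 -75.7] [11.4 57.9] ydir deg 71.1
side 130 85 [660.5 -78.5] [13.6 40. ] ydir deg 98.9
side 130 91 [596.5 -84. ] [13.6 39.5] ydir deg 100.5
side 130 88 [496.2 -72.2] [11.4 39.2] ydir deg 71.1
side 145 77 [660.9 -78.1] [12.4 39.2] ydir deg 98.7
side 145 82 [596.9 -83.5] [12.5 38.6] ydir deg 99.8
side 145 85 [496.4 -71.7] [11.4 37.8] ydir deg 71.1
```

```bash
cat >> h.py <<'E'
def plan(x,y,z,ydir,p=None,q=None):
    s=env.get_state(); p=s["tcp_pos"] if p is None else np.array(p); q=s["eef_rot"] if q is None else q
    M=R.from_quat([*q[1:],q[0]])
    ydir=np.radians(ydir); yv=np.array([np.cos(ydir),np.sin(ydir),0])
    if yv@M.as_matrix()[:,1]<0: yv=-yv
    zv=np.array([0,0,-1.]); T=R.from_matrix(np.c_[np.cross(yv,zv),yv,zv])
    rv=np.degrees((M.inv()*T).as_rotvec())/8
    print("turn shares",rv.round(2),"then shift shares",(T.inv().apply(np.array([x,y,z])-p)/20).round(2),"t",s["time_s"])
E
python3 - <<'E'
from h import *
yaw=np.radians(7.3); c=np.array([556.5,210.7]); X=np.array([np.cos(yaw),np.sin(yaw)]);Y=np.array([-X[1],X[0]])
def rep(nm,n,px,z):
    p=cast(n,px,z)[:,:2]-c; print(nm,[( (q@X).round(1),(q@Y).round(1)) for q in p])
g=lambda x,y:(225+x/6,145+y/6); f=lambda x,y:(205+(x-310)/5,180+y/5)
rep("pad front top","top",[g(120,325),g(203,313)],37)
rep("pad back top","top",[g(124,340),g(206,330)],37)
rep("sink front top z34","top",[g(93,178),g(188,173)],34)
rep("sink front bottom","top",[g(98,216),g(187,207)],12)
rep("anvil top front","top",[g(75,141),g(187,127)],46)
rep("anvil top back","top",[g(75,90),g(180,75)],46)
rep("fin top back","top",[g(135,456),g(228,445)],70)
rep("side pad front top","side",[f(487,111),f(513,153)],37)
rep("side pad front bot","side",[f(513,178)],15)
rep("side sink front bottom","side",[f(605,152)],12)
rep("side sink front top","side",[f(574,86),f(601,123)],34)
rep("lips left","top",[g(65,65),g(125,480)],14);rep("lips right","top",[g(177,35),g(238,465)],14)
plan(597,-82.5,90,100)
E
```

```text
pad front top [(np.float64(-29.8), np.float64(17.6)), (np.float64(-29.8), np.float64(-17.9))]
pad back top [(np.float64(-36.3), np.float64(16.8)), (np.float64(-37.1), np.float64(-18.1))]
sink front top z34 [(np.float64(34.9), np.float64(20.2)), (np.float64(31.2), np.float64(-20.3))]
sink front bottom [(np.float64(21.8), np.float64(20.8)), (np.float64(20.2), np.float64(-18.2))]
anvil top front [(np.float64(49.6), np.float64(25.3)), (np.float64(48.7), np.float64(-22.5))]
anvil top back [(np.float64(71.5), np.float64(22.3)), (np.float64(71.4), np.float64(-22.8))]
fin top back [(np.float64(-87.4), np.float64(18.6)), (np.float64(-88.4), np.float64(-19.4))]
side pad front top [(np.float64(-28.8), np.float64(15.3)), (np.float64(-28.9), np.float64(-18.8))]
side pad front bot [(np.float64(-27.8), np.float64(-15.3))]
side sink front bottom [(np.float64(25.3), np.float64(-15.3))]
side sink front top [(np.float64(21.9), np.float64(16.6)), (np.float64(22.8), np.float64(-14.9))]
lips left [(np.float64(90.3), np.float64(25.8)), (np.float64(-93.8), np.float64(25.3))]
lips right [(np.float64(96.5), np.float64(-24.9)), (np.float64(-94.5), np.float64(-23.7))]
turn shares [-0.01 -0.    2.1 ] then shift shares [ 21.09 -15.87   6.89] t 0.1
```

Request:
send_rows:
  rows:
    - [[0,0,0,0,0,1],[0,0,0,0,0,1],[0,0,0,0,0,0.1],[1,-0.75,0.2,0,0,0],[1,-0.75,0.2,0,0,0],[1,-0.75,0.2,0,0,0],[1,-0.75,0.2,0,0,0],[1,-0.75,0.2,0,0,0],[1,-0.75,0.2,0,0,0],[1,-0.75,0.2,0,0,0],[1,-0.75,0.2,0,0,0],[1,-0.75,0.2,0,0,0],[1,-0.75,0.2,0,0,0],[1,-0.75,0.2,0,0,0],[1,-0.75,0.2,0,0,0],[1,-0.75,0.2,0,0,0],[1,-0.75,0.2,0,0,0],[1,-0.75,0.2,0,0,0],[1,-0.75,0.2,0,0,0],[1,-0.75,0.2,0,0,0]]

```text
time_s: 2.6
tcp_pos: [527.7, -157.8, 160.1]
eef_rot: [-0.0, 0.996, 0.089, -0.0]
contact_force: [0.5, -0.2, 1.1]
finger_gap: 91.7
```

```bash
python3 -c "
from h import *
plan(597,-82.5,90,100)"
```

```text
turn shares [-0.    0.    0.02] then shift shares [ 4.07 -3.1   3.5 ] t 2.6
```

Request:
send_rows:
  rows:
    - [[1,-0.77,0.7,0,0,0],[1,-0.77,0.7,0,0,0],[1,-0.77,0.7,0,0,0],[1,-0.77,0.7,0,0,0],[0.07,0,0.7,0,0,0],[0,0,0,0,0,0]]

```text
time_s: 3.35
tcp_pos: [595.5, -83.8, 88.9]
eef_rot: [-0.0, 0.996, 0.088, -0.002]
contact_force: [0.8, -0.1, -0.2]
finger_gap: 91.9
```

```bash
python3 - <<'E'
from h import *
plan(597,-82.5,49,100)
t=grab("top",1);s=grab("side",1)
a=crop(t,320,125,70,90,4,"pics/a.png");b=crop(s,250,220,100,100,4,"pics/b.png")
o=np.zeros((400,690,3),np.uint8);o[:360,:280]=a;o[:400,285:685]=b;cv2.imwrite("pics/m1.png",o)
E
```

```text
turn shares [-0.01  0.02  0.01] then shift shares [ 0.08 -0.05  2.  ] t 3.35
```

View pics/m1.png

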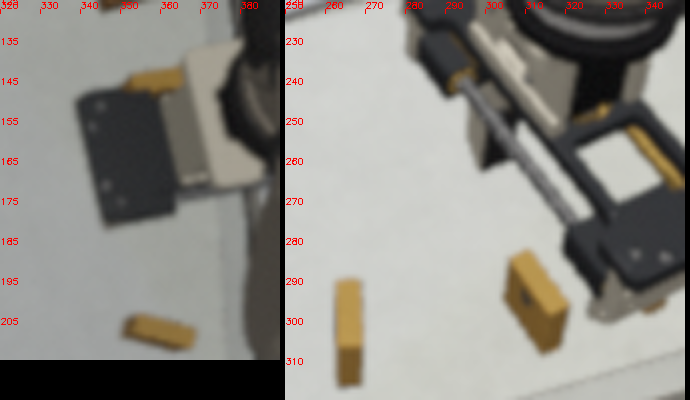

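Request:
send_rows:
  rows:
    - [[0.08,-0.05,0.7,0,0,0],[0,0,0.7,0,0,0],[0,0,0.6,0,0,0],[0,0,0,0,0,0]]

```text
time_s: 3.95
tcp_pos: [597.2, -82.2, 48.9]
eef_rot: [-0.0, 0.996, 0.087, -0.001]
contact_force: [0.2, -0.4, 0.6]
finger_gap: 92.1
```

Request:
send_rows:
  rows:
    - [[0,0,0,0,0,0],[0,0,0,0,0,0],[0,0,0,0,0,0],[0,0,0,0,0,0],[0,0,0,0,0,0],[0,0,0,0,0,0]]
  gripper: 1

```text
time_s: 4.7
tcp_pos: [598.2, -82.4, 50.4]
eef_rot: [0.0, 0.996, 0.087, 0.0]
contact_force: [-0.2, 0.2, 0.5]
finger_gap: 36.7
```

Request:
send_rows:
  rows:
    - [[0,0,0,0,0,0],[0,0,0,0,0,0]]

```text
time_s: 4.95
tcp_pos: [598.2, -82.4, 50.4]
eef_rot: [0.0, 0.996, 0.087, 0.0]
contact_force: [0.2, -0.1, -0.7]
finger_gap: 16.3
```

```bash
python3 - <<'E'
from h import *
s=grab("side",2);crop(s,250,220,130,100,5,"pics/b.png")
E
```

```text
(no output)
```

View pics/b.png

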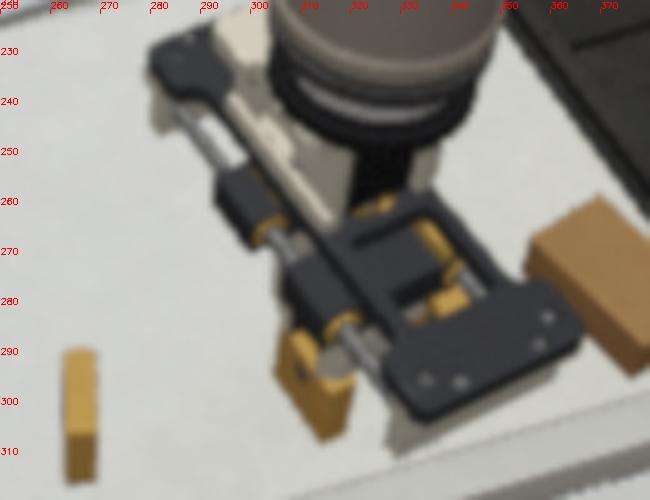

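```bash
python3 - <<'E'
from h import *
s=env.get_state(); print(s["tcp_pos"],s["finger_gap"],s["contact_force"],s["joints"])
q=s["eef_rot"];M=R.from_quat([*q[1:],q[0]])
for n in("side","top"): print(n,proj(n,[s["tcp_pos"]+M.apply(v) for v in([0,0,25],[0,8,25],[0,-8,25],[0,0,0],[0,0,-41],[0,95,-41],[0,-95,-41])]).round(1).tolist(), proj(n,[[597,-82.5,42],[597,-82.5,0]]).round(1).tolist())
E
```

```text
[598.19745979 -82.35198699  50.42067146] 12.588893768382102 [0.90010053 0.63524657 0.56307456] [-2.63630937e-01  6.66604682e-01  1.50844107e+00 -9.14521092e-05
  9.66450241e-01  1.13260685e+00]
side [[312.6, 294.2], [314.8, 297.2], [310.5, 291.3], [313.9, 287.5], [316.0, 275.7], [345.3, 314.1], [291.2, 243.2]] [[312.9, 290.0], [310.9, 301.0]]
top [[361.9, 169.6], [364.8, 169.1], [359.0, 170.2], [364.5, 167.8], [369.0, 164.7], [405.2, 157.8], [331.7, 171.9]] [[363.7, 168.9], [359.5, 171.8]]
```

```bash
python3 - <<'E'
from h import *
s=grab("side",3);t=grab("top",3)
a=crop(s,295,265,40,50,10,"pics/a.png");b=crop(t,335,130,38,50,10,"pics/b3.png")
cv2.imwrite("pics/m3.png",np.hstack([a,b]))
print(env.get_state()["finger_gap"])
E
```

```text
4.375424373995964
```

View pics/m3.png

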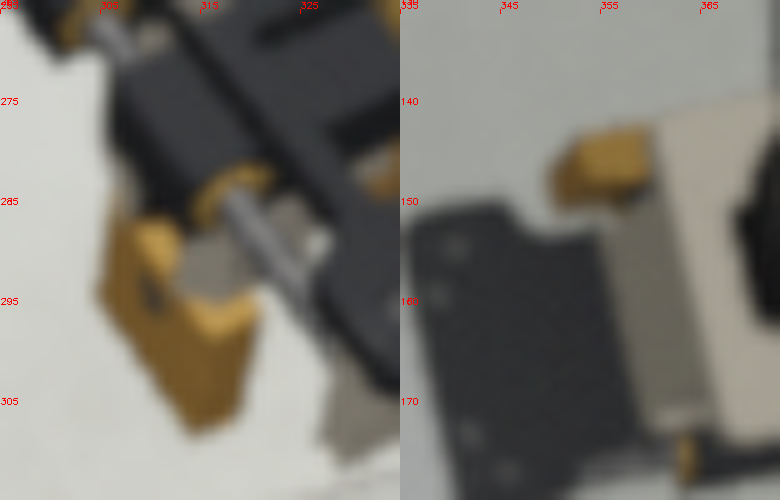

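```bash
python3 - <<'E'
from h import *
s=env.get_state(); q=s["eef_rot"];M=R.from_quat([*q[1:],q[0]]); p=s["tcp_pos"]
for r in (25,8,-5):
    print("tip z",(p[2]-r).round(0), proj("side",[p+M.apply([x,y,r]) for x,y in((-9.5,2),(9.5,2),(9.5,21),(-9.5,21))]).round(1).tolist())
print("packer top",proj("side",[np.array([597,-82.5,42])+M.apply([x,y,0]) for x,y in((-7,-20),(7,-20),(7,20),(-7,20))]).round(1).tolist())
E
```

```text
tip z 25.0 [[309.4, 296.8], [316.9, 293.2], [322.0, 300.2], [314.5, 303.9]]
tip z 42.0 [[310.2, 292.3], [317.8, 288.6], [323.0, 295.7], [315.3, 299.4]]
tip z 55.0 [[310.8, 288.7], [318.5, 285.0], [323.8, 292.1], [316.0, 295.9]]
packer top [[304.9, 284.1], [310.4, 281.5], [321.2, 296.1], [315.6, 298.8]]
```

Request:
send_rows:
  rows:
    - [[0,0,0,0,0,0],[0,0,0,0,0,0],[0,0,0,0,0,0],[0,0,0,0,0,0],[0,0,0,0,0,0],[0,0,0,0,0,0],[0,0,0,0,0,0],[0,0,0,0,0,0],[0,0,0,0,0,0]]
  gripper: -1

```text
time_s: 6.22
tcp_pos: [598.2, -82.4, 50.4]
eef_rot: [0.0, 0.996, 0.087, 0.0]
contact_force: [-0.6, -1.3, -0.3]
finger_gap: 89.6
```

```bash
python3 - <<'E'
from h import *
s=grab("side",4);t=grab("top",4);st=env.get_state();print(st["tcp_pos"],st["contact_force"],st["finger_gap"])
a=crop(s,275,225,80,95,6,"pics/m4.png")
q=st["eef_rot"];M=R.from_quat([*q[1:],q[0]]); p=st["tcp_pos"]
for r in (25,0):
    for sg in(1,-1): print("r",r,sg, proj("side",[p+M.apply([x,sg*y,r]) for x,y in((-9.5,46),(9.5,46),(9.5,65),(-9.5,65))]).round(0).tolist())
E
```

```text
[598.19553959 -82.38294912  50.43819636] [-0.04512354  0.50868704  0.27525815] 90.99251155299433
r 25 1 [[321.0, 314.0], [329.0, 310.0], [335.0, 317.0], [327.0, 321.0]]
r 25 -1 [[297.0, 280.0], [305.0, 276.0], [300.0, 270.0], [293.0, 273.0]]
r 0 1 [[323.0, 307.0], [331.0, 303.0], [336.0, 311.0], [329.0, 315.0]]
r 0 -1 [[298.0, 273.0], [306.0, 270.0], [301.0, 263.0], [293.0, 266.0]]
```

View pics/m4.png

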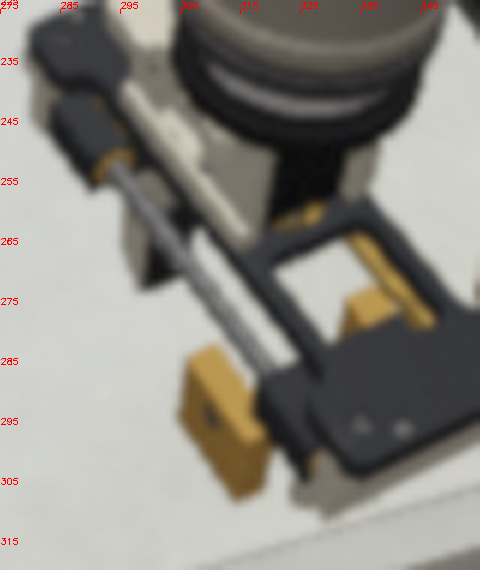

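Request:
send_rows:
  rows:
    - [[0,0,0.25,0,0,0],[0,0,0.25,0,0,0],[0,0,0.25,0,0,0],[0,0,0,0,0,0]]

```text
time_s: 6.82
tcp_pos: [597.8, -82.3, 34.7]
eef_rot: [-0.0, 0.996, 0.087, -0.001]
contact_force: [-0.1, -0.3, -0.4]
finger_gap: 91.8
```

Request:
send_rows:
  rows:
    - [[0,0,0.2,0,0,0],[0,0,0.2,0,0,0],[0,0,0,0,0,0]]

```text
time_s: 7.2
tcp_pos: [597.9, -82.3, 27.0]
eef_rot: [-0.0, 0.996, 0.087, -0.0]
contact_force: [0.2, 0.5, 0.6]
finger_gap: 92.1
```

```bash
python3 - <<'E'
from h import *
s=grab("side",5);st=env.get_state();print(st["tcp_pos"],st["contact_force"],st["finger_gap"])
a=crop(s,285,245,60,85,7,"pics/m5.png")
q=st["eef_rot"];M=R.from_quat([*q[1:],q[0]]); p=st["tcp_pos"]
for r in (25,0):
    for sg in(1,-1): print("r",r,sg, proj("side",[p+M.apply([x,sg*y,r]) for x,y in((-9.5,46),(9.5,46),(9.5,65),(-9.5,65))]).round(0).tolist())
E
```

```text
[598.07933834 -82.34613168  27.23160129] [-0.49727258  0.42823783  0.6872746 ] 91.82235986524498
r 25 1 [[320.0, 320.0], [328.0, 316.0], [333.0, 323.0], [325.0, 327.0]]
r 25 -1 [[296.0, 286.0], [304.0, 282.0], [299.0, 276.0], [292.0, 279.0]]
r 0 1 [[321.0, 313.0], [329.0, 309.0], [335.0, 317.0], [327.0, 321.0]]
r 0 -1 [[297.0, 279.0], [305.0, 276.0], [300.0, 270.0], [293.0, 273.0]]
```

View pics/m5.png

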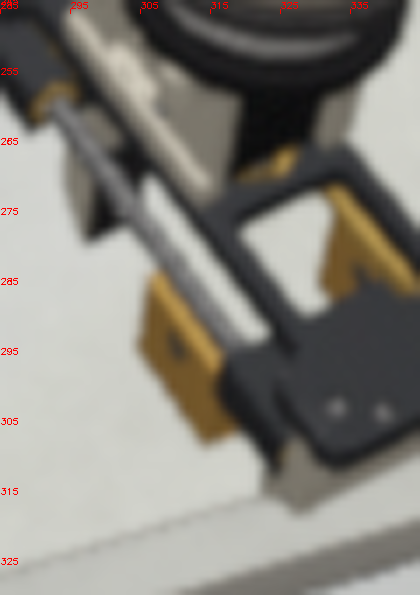

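Request:
send_rows:
  rows:
    - [[0,0,0,0,0,0],[0,0,0,0,0,0],[0,0,0,0,0,0],[0,0,0,0,0,0],[0,0,0,0,0,0],[0,0,0,0,0,0],[0,0,0,0,0,0],[0,0,0,0,0,0]]
  gripper: 1

```text
time_s: 8.25
tcp_pos: [598.2, -82.3, 27.4]
eef_rot: [0.0, 0.996, 0.087, -0.0]
contact_force: [0.5, 0.9, 0.2]
finger_gap: 39.5
```

Request:
send_rows:
  rows:
    - [[0,0,-0.5,0,0,0],[0,0,-1,0,0,0],[0,0,-1,0,0,0],[0,0,-0.7,0,0,0],[0,0,0,0,0,0]]

```text
time_s: 8.88
tcp_pos: [598.8, -82.6, 92.7]
eef_rot: [0.0, 0.996, 0.087, 0.001]
contact_force: [0.2, 0.4, -1.4]
finger_gap: 39.6
```

```bash
python3 -c "
from h import *
s=env.get_state();print(s['finger_gap'],s['contact_force'],s['tcp_pos'])
plan(566,212,91,97.3)"
```

```text
39.583893952184994 [ 0.15431066  0.44763336 -1.41819926] [598.83117506 -82.56357994  92.6800915 ]
turn shares [ 0.01 -0.02  0.34] then shift shares [  0.24 -14.82   0.08] t 8.875
```

Request:
send_rows:
  rows:
    - [[0,0,0,0,0,0.34],[0,-0.5,0,0,0,0],[0,-1,0,0,0,0],[0,-1,0,0,0,0],[0,-1,0,0,0,0],[0,-1,0,0,0,0],[0,-1,0,0,0,0],[0,-1,0,0,0,0],[0,-1,0,0,0,0],[0,-1,0,0,0,0],[0,-1,0,0,0,0],[0,-1,0,0,0,0],[0,-1,0,0,0,0],[0,-1,0,0,0,0],[0.1,-1,0,0,0,0],[0.14,-0.8,0,0,0,0],[0,-0.5,0,0,0,0],[0,0,0,0,0,0],[0,0,0,0,0,0]]

```text
time_s: 11.25
tcp_pos: [565.4, 211.4, 91.3]
eef_rot: [0.0, 0.998, 0.063, -0.0]
contact_force: [-0.3, -0.2, -2.5]
finger_gap: 39.8
```

```bash
python3 - <<'E'
from h import *
plan(566,212,91,97.3)
s=grab("side",6);t=grab("top",6);st=env.get_state();print(st["tcp_pos"],st["contact_force"],st["finger_gap"])
a=crop(s,205,140,90,95,6,"pics/a.png");b=crop(t,220,140,60,90,4,"pics/b6.png")
o=np.zeros((570,790,3),np.uint8);o[:570,:540]=a;o[:360,545:785]=b;cv2.imwrite("pics/m6.png",o)
E
```

```text
turn shares [ 0.  0. -0.] then shift shares [ 0.03 -0.03  0.02] t 11.25
[565.50773158 211.22133368  91.38636183] [ 0.19781883  0.55669266 -1.74489585] 39.50982462391143
```

View pics/m6.png

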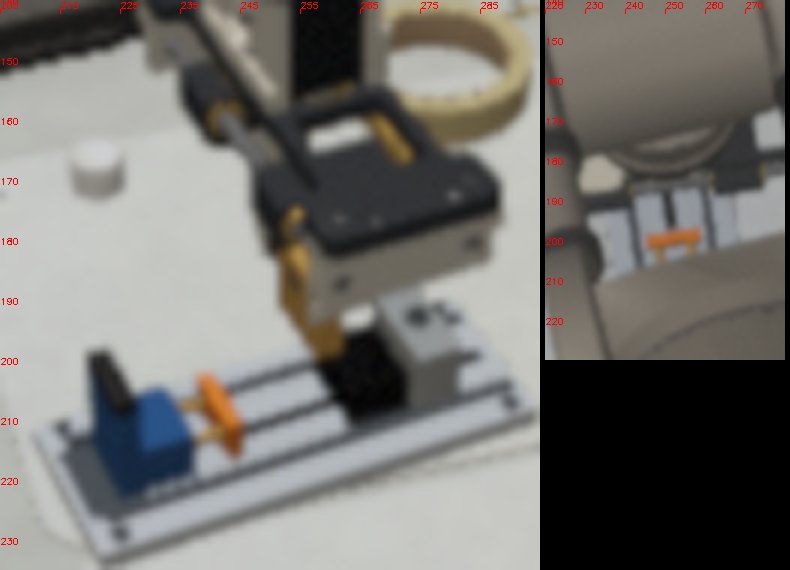

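```bash
python3 - <<'E'
from h import *
yaw=np.radians(7.3); c=np.array([556.5,210.7]); X=np.array([np.cos(yaw),np.sin(yaw)]);Y=np.array([-X[1],X[0]])
for z in(63,65): print("seen",z,[((p[:2]-c)@X).round(1).item() for p in cast("side",[(257.5,199.5),(262.3,198.3)],z)],[((p[:2]-c)@Y).round(1).item() for p in cast("side",[(257.5,199.5),(262.3,198.3)],z)])
t=np.array([565.5,211.3]); print("tcp jig",(t-c)@X,(t-c)@Y)
print("pred px",proj("side",[[*(t+X*dx+Y*-20),64] for dx in(-7,7)]).round(1).tolist())
# side-view lip crossing estimates: lips near/far in side0 (crop b)
f=lambda x,y:(205+(x-310)/5,180+y/5)
for nm,pts in(("near lip",[f(425,222),f(690,135)]),("far lip",[f(545,115),f(465,135),f(360,170)])):
    print(nm,[(((p[:2]-c)@X).round(1).item(),((p[:2]-c)@Y).round(1).item()) for p in cast("side",pts,14)])
E
```

```text
seen 63 [4.4, 17.3] [-19.0, -20.0]
seen 65 [3.5, 16.4] [-20.9, -22.0]
tcp jig 9.00328874847108 -0.5484448118581141
pred px [[256.9, 199.9], [261.9, 198.3]]
near lip [(-80.5, -24.2), (71.1, -24.5)]
far lip [(7.2, 21.8), (-37.8, 25.6), (-97.6, 24.3)]
```

Request:
send_rows:
  rows:
    - [[0,-0.03,0.6,0,0,0],[0,0,0.8,0,0,0],[0,0,0.6,0,0,0],[0,0,0.2,0,0,0],[0,0,0.1,0,0,0],[0,0,0,0,0,0]]

```text
time_s: 12.1
tcp_pos: [565.5, 212.5, 45.6]
eef_rot: [-0.0, 0.998, 0.064, 0.0]
contact_force: [0.4, -0.6, -1.2]
finger_gap: 39.7
```

Request:
send_rows:
  rows:
    - [[0,0,0.1,0,0,0],[0,0,0,0,0,0]]

```text
time_s: 12.35
tcp_pos: [565.4, 212.5, 43.5]
eef_rot: [0.0, 0.998, 0.064, 0.0]
contact_force: [-0.2, -0.3, -0.7]
finger_gap: 39.8
```

Request:
send_rows:
  rows:
    - [[0,0,0.06,0,0,0],[0,0,0,0,0,0]]

```text
time_s: 12.6
tcp_pos: [565.6, 212.5, 42.7]
eef_rot: [-0.0, 0.998, 0.064, 0.0]
contact_force: [-0.3, 0.7, 2.9]
finger_gap: 39.7
```

Request:
send_rows:
  rows:
    - [[0,0,0.06,0,0,0],[0,0,0,0,0,0]]

```text
time_s: 12.85
tcp_pos: [565.4, 213.0, 40.9]
eef_rot: [-0.0, 0.998, 0.064, 0.0]
contact_force: [0.3, 3.5, -0.0]
finger_gap: 39.6
```

Request:
send_rows:
  rows:
    - [[0,0,0.05,0,0,0],[0,0,0,0,0,0]]

```text
time_s: 13.1
tcp_pos: [565.2, 212.9, 39.8]
eef_rot: [-0.0, 0.998, 0.064, -0.0]
contact_force: [-0.1, 4.2, -1.1]
finger_gap: 39.9
```

Request:
send_rows:
  rows:
    - [[0,-0.08,0,0,0,0],[0,0,0.05,0,0,0],[0,0,0,0,0,0]]

```text
time_s: 13.48
tcp_pos: [565.0, 213.6, 39.0]
eef_rot: [0.0, 0.998, 0.064, -0.0]
contact_force: [-1.3, -0.9, 1.1]
finger_gap: 39.7
```

Request:
send_rows:
  rows:
    - [[0,0,0,0,0,0],[0,0,0,0,0,0],[0,0,0,0,0,0],[0,0,0,0,0,0]]
  gripper: -0.5

```text
time_s: 13.98
tcp_pos: [565.2, 214.0, 39.0]
eef_rot: [0.0, 0.998, 0.064, 0.0]
contact_force: [-0.3, 1.4, 0.3]
finger_gap: 68.4
```

Request:
send_rows:
  rows:
    - [[0,0,-0.5,0,0,0],[0,0,-1,0,0,0],[0,0,-1,0,0,0],[0,0,-0.5,0,0,0],[0,0,0,0,0,0]]

```text
time_s: 14.6
tcp_pos: [565.6, 214.2, 99.9]
eef_rot: [-0.0, 0.998, 0.064, 0.001]
contact_force: [-0.4, 0.5, -0.3]
finger_gap: 68.7
```

```bash
python3 -c "
from h import *
plan(661.5,-77,60,98.6);plan(496.5,-71,60,72)"
```

```text
turn shares [-0.   -0.01 -0.16] then shift shares [ 2.57 15.11  1.99] t 14.6
turn shares [-0.   -0.01  3.16] then shift shares [ 1.12 14.63  1.99] t 14.6
```

Request:
send_rows:
  rows:
    - [[0,0.5,0,0,0,-0.16],[0.17,1,0,0,0,0],[0.17,1,0,0,0,0],[0.17,1,0,0,0,0],[0.17,1,0,0,0,0],[0.17,1,0,0,0,0],[0.17,1,0,0,0,0],[0.17,1,0,0,0,0],[0.17,1,0,0,0,0],[0.17,1,0,0,0,0],[0.17,1,0,0,0,0],[0.17,1,0,0,0,0],[0.17,1,0,0,0,0],[0.17,1,0,0,0,0],[0.17,1,0.5,0,0,0],[0.19,0.6,0.7,0,0,0],[0,0,0.7,0,0,0],[0,0,0,0,0,0]]

```text
time_s: 16.85
tcp_pos: [659.3, -76.2, 58.7]
eef_rot: [-0.001, 0.997, 0.075, -0.002]
contact_force: [0.5, 0.6, 0.6]
finger_gap: 68.7
```

```bash
python3 -c "
from h import *
plan(661.5,-77,27,98.6)
im=grab('top',7)"
```

```text
turn shares [-0.01  0.03 -0.  ] then shift shares [0.1  0.06 1.58] t 16.85
```

Request:
send_rows:
  rows:
    - [[0.05,0.03,0.6,0,0,0],[0,0,0.6,0,0,0],[0,0,0.38,0,0,0],[0,0,0,0,0,0]]

```text
time_s: 17.4
tcp_pos: [661.2, -77.2, 28.4]
eef_rot: [-0.0, 0.997, 0.075, -0.001]
contact_force: [0.5, -0.7, -0.3]
finger_gap: 68.9
```

Request:
send_rows:
  rows:
    - [[0,0,0,0,0,0],[0,0,0,0,0,0],[0,0,0,0,0,0],[0,0,0,0,0,0],[0,0,0,0,0,0]]
  gripper: 1

```text
time_s: 18.02
tcp_pos: [661.9, -77.4, 29.8]
eef_rot: [0.0, 0.997, 0.075, 0.0]
contact_force: [-0.8, 0.6, 1.8]
finger_gap: 39.4
```

Request:
send_rows:
  rows:
    - [[0,0,-0.5,0,0,0],[0,0,-1,0,0,0],[0,0,-1,0,0,0],[0,0,-0.8,0,0,0],[0,0,0,0,0,0]]

```text
time_s: 18.65
tcp_pos: [662.6, -77.6, 97.1]
eef_rot: [0.001, 0.997, 0.075, 0.001]
contact_force: [0.2, 0.3, -1.2]
finger_gap: 39.2
```

```bash
python3 -c "
from h import *
plan(544.5,211.3,96,97.3)"
```

```text
turn shares [ 0.01 -0.02  0.16] then shift shares [ -4.02 -15.08   0.05] t 18.65
```

Request:
send_rows:
  rows:
    - [[-0.2,-0.5,0,0,0,0.16],[-0.3,-1,0,0,0,0],[-0.3,-1,0,0,0,0],[-0.3,-1,0,0,0,0],[-0.3,-1,0,0,0,0],[-0.3,-1,0,0,0,0],[-0.3,-1,0,0,0,0],[-0.3,-1,0,0,0,0],[-0.3,-1,0,0,0,0],[-0.3,-1,0,0,0,0],[-0.3,-1,0,0,0,0],[-0.3,-1,0,0,0,0],[-0.3,-1,0,0,0,0],[-0.2,-1,0,0,0,0],[0,-1,0,0,0,0],[0,-0.9,0,0,0,0],[0,-0.6,0,0,0,0],[0,0,0,0,0,0],[0,0,0,0,0,0]]

```text
time_s: 21.02
tcp_pos: [541.8, 229.3, 95.3]
eef_rot: [0.0, 0.998, 0.063, -0.0]
contact_force: [-0.8, -0.3, -1.6]
finger_gap: 39.5
```

```bash
python3 - <<'E'
from h import *
plan(544.5,211.3,96,97.3)
s=grab("side",8);crop(s,205,140,90,95,6,"pics/m8.png")
E
```

```text
turn shares [ 0.  0. -0.] then shift shares [ 0.02  0.91 -0.04] t 21.025
```

View pics/m8.png

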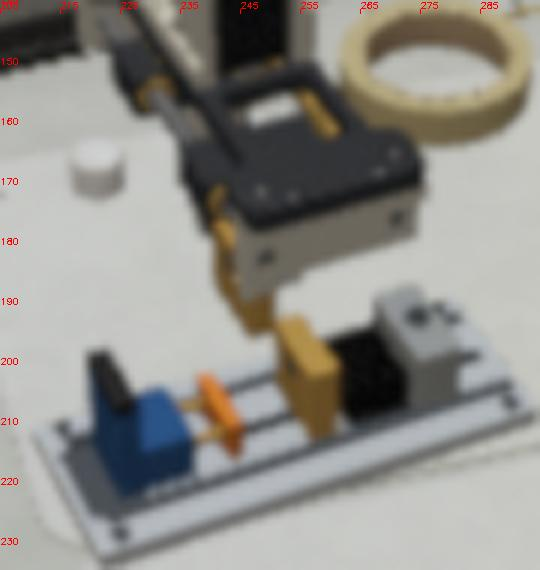

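Request:
send_rows:
  rows:
    - [[0.02,0.6,0,0,0,0],[0,0.31,0,0,0,0],[0,0,0.6,0,0,0],[0,0,0.8,0,0,0],[0,0,0.6,0,0,0],[0,0,0.2,0,0,0],[0,0,0,0,0,0]]

```text
time_s: 21.95
tcp_pos: [544.2, 211.9, 51.0]
eef_rot: [0.0, 0.998, 0.064, -0.0]
contact_force: [0.5, 0.7, -2.0]
finger_gap: 40.0
```

Request:
send_rows:
  rows:
    - [[0,0,0.1,0,0,0],[0,0,0,0,0,0]]

```text
time_s: 22.2
tcp_pos: [544.5, 211.8, 49.7]
eef_rot: [0.0, 0.998, 0.064, 0.0]
contact_force: [0.1, 0.6, -2.4]
finger_gap: 39.9
```

Request:
send_rows:
  rows:
    - [[0,0,0.1,0,0,0],[0,0,0,0,0,0]]

```text
time_s: 22.45
tcp_pos: [544.3, 211.7, 47.4]
eef_rot: [0.0, 0.998, 0.063, -0.0]
contact_force: [0.0, -0.4, -1.7]
finger_gap: 39.5
```

Request:
send_rows:
  rows:
    - [[0,0,0.1,0,0,0],[0,0,0,0,0,0]]

```text
time_s: 22.7
tcp_pos: [544.2, 211.7, 45.2]
eef_rot: [0.0, 0.998, 0.064, -0.0]
contact_force: [0.4, -0.4, -2.3]
finger_gap: 39.7
```

Request:
send_rows:
  rows:
    - [[0,0,0.06,0,0,0],[0,0,0,0,0,0]]

```text
time_s: 22.95
tcp_pos: [544.3, 211.7, 44.1]
eef_rot: [0.0, 0.998, 0.064, -0.0]
contact_force: [-0.1, 0.1, -1.6]
finger_gap: 39.6
```

Request:
send_rows:
  rows:
    - [[0,0,0.06,0,0,0],[0,0,0,0,0,0]]

```text
time_s: 23.2
tcp_pos: [544.3, 211.7, 42.9]
eef_rot: [0.0, 0.998, 0.064, -0.0]
contact_force: [0.6, -1.5, -1.4]
finger_gap: 39.7
```

Request:
send_rows:
  rows:
    - [[0,0,0.05,0,0,0],[0,0,0,0,0,0]]

```text
time_s: 23.45
tcp_pos: [544.3, 211.7, 41.9]
eef_rot: [0.0, 0.998, 0.064, -0.0]
contact_force: [-0.5, -0.9, -2.4]
finger_gap: 39.7
```

Request:
send_rows:
  rows:
    - [[0,0,0.04,0,0,0],[0,0,0,0,0,0]]

```text
time_s: 23.7
tcp_pos: [544.5, 211.8, 41.3]
eef_rot: [0.0, 0.998, 0.064, 0.0]
contact_force: [-1.0, 0.1, 0.3]
finger_gap: 39.8
```

Request:
send_rows:
  rows:
    - [[0,0,0,0,0,0],[0,0,0,0,0,0],[0,0,0,0,0,0],[0,0,0,0,0,0],[0,0,-0.5,0,0,0],[0,0,-1,0,0,0],[0,0,-1,0,0,0],[0,0,-0.5,0,0,0],[0,0,0,0,0,0]]
  gripper: -0.5

```text
time_s: 24.82
tcp_pos: [544.8, 211.9, 102.0]
eef_rot: [-0.0, 0.998, 0.064, 0.001]
contact_force: [0.5, 0.2, 0.2]
finger_gap: 68.5
```

Request:
send_rows:
  rows:
    - [[-0.5,0,0,0,0,0],[-1,0,0,0,0,0],[-1,0,0,0,0,0],[-1,0,0,0,0,0],[-0.8,0,0,0,0,0],[-0.4,0,0,0,0,0],[0,0,0,0,0,0],[0,0,0,0,0,0]]
  gripper: 1

```text
time_s: 25.82
tcp_pos: [451.6, 199.9, 101.1]
eef_rot: [0.0, 0.998, 0.063, 0.0]
contact_force: [0.1, 0.1, 0.1]
finger_gap: 0.5
```

```bash
python3 - <<'E'
from h import *
plan(452,199.5,43,97.3)
s=grab("side",9);t=grab("top",9);a=crop(s,200,140,90,95,5,"pics/m8.png");b=crop(t,220,140,60,95,5,"pics/b.png")
cv2.imwrite("pics/m9.png",np.hstack([a,b]))
E
```

```text
turn shares [ 0. -0. -0.] then shift shares [0.02 0.02 2.91] t 25.825
```

View pics/m9.png

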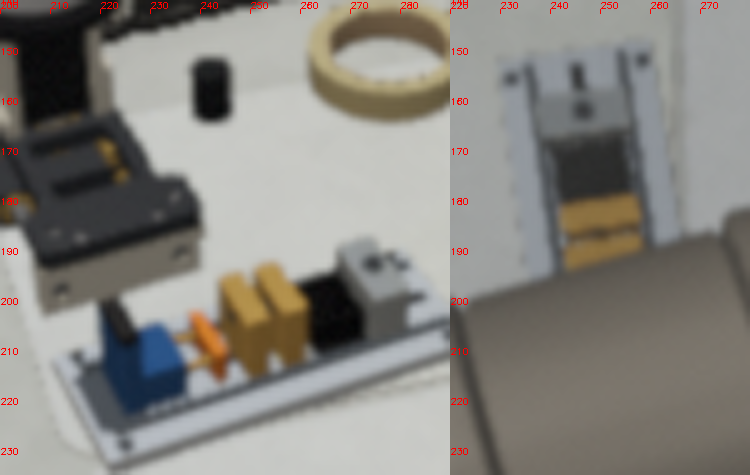

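```bash
python3 - <<'E'
from h import *
st=env.get_state();q=st["eef_rot"];M=R.from_quat([*q[1:],q[0]]); p=st["tcp_pos"]
for h in(0,-20,-41,-60,-80): print(h,proj("side",[p+M.apply(v) for v in([-37,95,h],[37,95,h])]).round(1).tolist(), proj("side",[p+M.apply([9.5,19,h])]).round(1).tolist())
E
```

```text
0 [[211.4, 226.7], [242.2, 216.6]] [[219.0, 199.3]]
-20 [[210.7, 220.4], [242.0, 210.4]] [[218.5, 193.1]]
-41 [[209.9, 213.7], [241.7, 203.6]] [[217.9, 186.4]]
-60 [[209.2, 207.3], [241.5, 197.3]] [[217.3, 180.1]]
-80 [[208.4, 200.4], [241.3, 190.5]] [[216.7, 173.3]]
```

Request:
send_rows:
  rows:
    - [[0,0,0.5,0,0,0],[0,0,1,0,0,0],[0,0,1,0,0,0],[0,0,0.45,0,0,0],[0,0,0,0,0,0]]

```text
time_s: 26.55
tcp_pos: [450.8, 199.7, 41.5]
eef_rot: [0.0, 0.998, 0.063, -0.001]
contact_force: [0.2, -0.2, -0.1]
finger_gap: 0.6
```

Request:
send_rows:
  rows:
    - [[0.15,0,0,0,0,0],[0.15,0,0,0,0,0],[0.1,0,0,0,0,0],[0,0,0,0,0,0]]

```text
time_s: 27.05
tcp_pos: [459.2, 200.8, 42.4]
eef_rot: [0.0, 0.998, 0.063, 0.0]
contact_force: [-0.5, 0.2, -0.4]
finger_gap: 0.5
```

Request:
send_rows:
  rows:
    - [[0.1,0,0,0,0,0],[0,0,0,0,0,0]]

```text
time_s: 27.3
tcp_pos: [460.9, 201.1, 42.1]
eef_rot: [0.0, 0.998, 0.064, -0.0]
contact_force: [-1.7, -0.4, 0.7]
finger_gap: 0.4
```

Request:
send_rows:
  rows:
    - [[0.1,0,0,0,0,0],[0,0,0,0,0,0]]

```text
time_s: 27.55
tcp_pos: [463.0, 201.3, 42.1]
eef_rot: [0.0, 0.998, 0.064, -0.0]
contact_force: [-0.1, 0.2, 0.6]
finger_gap: 0.6
```

Request:
send_rows:
  rows:
    - [[0.1,0,0,0,0,0],[0,0,0,0,0,0]]

```text
time_s: 27.8
tcp_pos: [465.1, 201.6, 42.1]
eef_rot: [0.0, 0.998, 0.064, 0.0]
contact_force: [-0.8, -0.6, -0.3]
finger_gap: 0.3
```

Request:
send_rows:
  rows:
    - [[0.1,0,0,0,0,0],[0,0,0,0,0,0]]

```text
time_s: 28.05
tcp_pos: [467.1, 201.9, 42.1]
eef_rot: [0.0, 0.998, 0.063, 0.0]
contact_force: [-2.0, -0.0, -1.2]
finger_gap: 0.4
```

Request:
send_rows:
  rows:
    - [[0.1,0,0,0,0,0],[0.1,0,0,0,0,0],[0,0,0,0,0,0]]

```text
time_s: 28.42
tcp_pos: [471.0, 202.4, 42.1]
eef_rot: [0.0, 0.998, 0.063, -0.0]
contact_force: [-2.9, 1.2, 0.2]
finger_gap: 0.6
```

Request:
send_rows:
  rows:
    - [[0.1,0,0,0,0,0],[0.1,0,0,0,0,0],[0,0,0,0,0,0]]

```text
time_s: 28.8
tcp_pos: [475.1, 202.9, 42.1]
eef_rot: [0.0, 0.998, 0.064, 0.0]
contact_force: [-3.3, 0.4, -1.0]
finger_gap: 0.5
```

Request:
send_rows:
  rows:
    - [[0.1,0,0,0,0,0],[0.1,0,0,0,0,0],[0,0,0,0,0,0]]

```text
time_s: 29.18
tcp_pos: [478.8, 203.4, 42.1]
eef_rot: [0.0, 0.998, 0.064, -0.0]
contact_force: [-5.0, 1.3, -0.3]
finger_gap: 0.2
```

Request:
send_rows:
  rows:
    - [[0.1,0,0,0,0,0],[0.05,0,0,0,0,0],[0,0,0,0,0,0]]

```text
time_s: 29.55
tcp_pos: [481.7, 203.8, 42.1]
eef_rot: [0.0, 0.998, 0.064, -0.0]
contact_force: [-4.7, 1.8, 0.1]
finger_gap: 0.5
```

```bash
python3 - <<'E'
from h import *
s=grab("side",10);crop(s,205,170,90,65,8,"pics/m10.png")
F=[]
for i in range(4): grab("top",11); F.append(env.get_state()["contact_force"])
print(np.mean(F,0))
E
```

```text
[-4.80784455  1.05729815 -0.41990777]
```

View pics/m10.png

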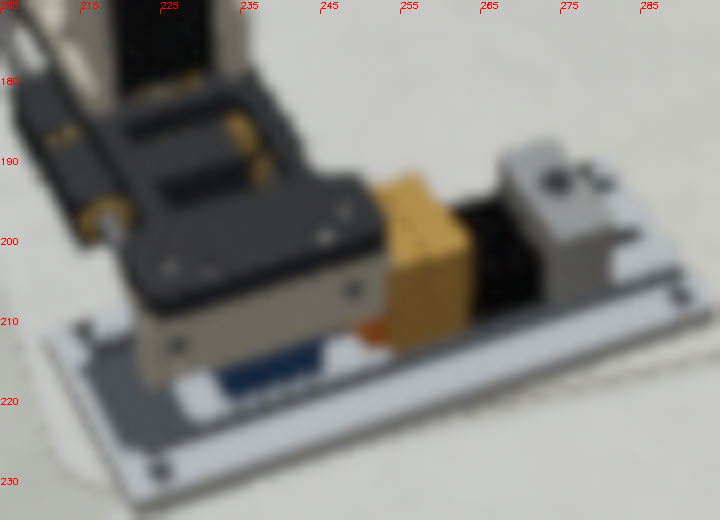

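Request:
send_rows:
  rows:
    - [[0.05,0,0,0,0,0],[0,0,0,0,0,0]]

```text
time_s: 30.05
tcp_pos: [482.5, 203.9, 42.1]
eef_rot: [0.0, 0.998, 0.064, -0.0]
contact_force: [-5.7, 0.2, 0.3]
finger_gap: 0.6
```

Request:
send_rows:
  rows:
    - [[0.05,0,0,0,0,0],[0,0,0,0,0,0]]

```text
time_s: 30.3
tcp_pos: [483.3, 204.0, 42.1]
eef_rot: [0.0, 0.998, 0.064, -0.001]
contact_force: [-6.6, 0.6, 0.7]
finger_gap: 0.3
```

Request:
send_rows:
  rows:
    - [[0.05,0,0,0,0,0],[0,0,0,0,0,0]]

```text
time_s: 30.55
tcp_pos: [484.1, 204.1, 42.1]
eef_rot: [0.0, 0.998, 0.064, -0.001]
contact_force: [-6.8, 0.9, 1.1]
finger_gap: 0.4
```

Request:
send_rows:
  rows:
    - [[0.05,0,0,0,0,0],[0,0,0,0,0,0]]

```text
time_s: 30.8
tcp_pos: [484.8, 204.2, 42.1]
eef_rot: [0.0, 0.998, 0.064, -0.001]
contact_force: [-7.7, 0.2, 2.3]
finger_gap: 0.5
```

Request:
send_rows:
  rows:
    - [[0.05,0,0,0,0,0],[0,0,0,0,0,0]]

```text
time_s: 31.05
tcp_pos: [485.6, 204.3, 42.1]
eef_rot: [0.0, 0.998, 0.064, -0.001]
contact_force: [-8.7, 0.3, 3.4]
finger_gap: 0.9
```

```bash
cat > f.py <<'E'
from h import *
F=[];P=[]
for i in range(8):
    im=eyes.read_camera("side"); s=env.get_state(); F.append(s["contact_force"]); P.append(s["tcp_pos"])
X=np.array([.9919,.1271])
F=np.array(F);P=np.array(P);print("F along jig",(F[:,:2]@X).mean().round(2),"std",(F[:,:2]@X).std().round(2),"F",F.mean(0).round(2),"s",((P.mean(0)[:2]-[464,201.5])@X).round(2),P.mean(0).round(2),s["time_s"])
E
python3 f.py
```

```text
F along jig -7.94 std 0.31 F [-8.12  0.91  3.23] s 21.81 [485.63 204.28  42.12] 31.45
```

Request:
send_rows:
  rows:
    - [[0.06,0,0,0,0,0],[0.06,0,0,0,0,0],[0,0,0,0,0,0],[0,0,0,0,0,0]]

```text
time_s: 31.95
tcp_pos: [487.5, 204.6, 42.1]
eef_rot: [0.0, 0.998, 0.064, -0.002]
contact_force: [-9.3, 0.8, 4.5]
finger_gap: 0.5
```

```bash
python3 f.py
```

```text
F along jig -9.67 std 0.62 F [-9.8   0.46  4.48] s 23.74 [487.54 204.53  42.11] 32.35
```

```bash
python3 - <<'E'
from h import *
s=grab("side",20);s0=cv2.imread("pics/side0.png");t=grab("top",20);t0=cv2.imread("pics/top0.png")
d=cv2.absdiff(s,s0).max(2);print("side diff sink/anvil region",d[190:215,265:282].mean(),d[190:215,265:282].max(),"packer3",d[285:320,258:275].max())
dt=cv2.absdiff(t,t0).max(2);print("top sink/anvil diff",dt[155:178,236:258].mean(),dt[155:178,236:258].max())
hsv=cv2.cvtColor(t,cv2.COLOR_BGR2HSV);m=cv2.inRange(hsv,(13,110,80),(27,255,255));m[:170]=0;m[215:]=0;m[:,:230]=0;m[:,270:]=0
p=np.argwhere(m)[:,::-1].astype(np.float32);r=cv2.minAreaRect(p);b=cast("top",cv2.boxPoints(r),54);print(len(p),r,b.round(0)[:,:2].tolist())
# row where black sink ends in the top view at left/right side
for T in(t0,t):
    g=cv2.cvtColor(T,cv2.COLOR_BGR2GRAY);print([g[164:182,x].tolist() for x in(243,248,253)])
E
```

```text
side diff sink/anvil region 3.152941176470588 15 packer3 5
top sink/anvil diff 7.181818181818182 52
0 ((0.0, 0.0), (0.0, 0.0), 0.0) [[1144.0, 966.0], [1144.0, 966.0], [1144.0, 966.0], [1144.0, 966.0]]
[[116, 115, 105, 86, 69, 60, 53, 49, 46, 46, 46, 47, 48, 48, 50, 54, 83, 124], [107, 109, 92, 70, 57, 50, 47, 47, 49, 46, 47, 48, 46, 47, 47, 50, 63, 78], [113, 92, 70, 58, 51, 47, 47, 46, 46, 46, 46, 45, 47, 48, 65, 105, 134, 144]]
[[118, 118, 107, 86, 66, 52, 47, 44, 45, 44, 45, 55, 71, 83, 89, 93, 95, 97], [110, 112, 94, 70, 55, 48, 45, 43, 44, 47, 60, 76, 85, 91, 93, 96, 98, 99], [114, 94, 69, 56, 48, 44, 43, 44, 49, 66, 80, 88, 91, 94, 97, 99, 100, 103]]
```

```bash
python3 -c "
from h import *
print(env.hand_in())"
```

```text
the job is handed in; nothing more can be done
None
```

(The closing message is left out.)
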